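Bring the ratchet hold-down onto a blade blank

ROBOT

A 7-joint arm with a two-finger parallel gripper is mounted at the origin on the work surface. World frame = base frame: x ahead of the robot, y to its left, z up, the work surface at z = 0. Lengths are in m, angles in rad, forces in N, time in s.
With the tool pointing down it reaches from about 0.425 to 0.8 m from the base axis. Payload 8.3 kg.
Tool frame: the origin (TCP) lies midway between the tips of the shut fingers; the grasp point (between the pads) lies 19 mm behind it; x points along the fingers, y is the direction in which the jaws open and shut, and the axes are right-handed (so a half turn about x gives the same grasp; the last joint's range is limited). The gripper opens to 85 mm and grips with 20 to 120 N. Pads are 22 mm wide; open, the fingers measure 114 mm over their backs; the gripper's body (76 mm by 85 mm) begins 54 mm behind the grasp point. The pads swing forward as they close: fully open they stand 13 mm farther back than shut.
Start: joints at [-0.063, 0.383, 0.016, 1.37, -0.006, 1.388, -0.046], TCP at [0.625, 0, 0.231] pointing down, gripper open.
Joint ranges: [-2.95, 2.95], [-0.25, 2.06], [-1.52, 1.56], [0.18, 2.33], [-1.44, 4.58], [0.02, 2.06], [-3.01, 3.01]. Speed limits (rad/s): [2.39, 2.39, 3.01, 3.01, 3.14, 3.14, 3.14].

INTERFACE

Orientations are given as a unit quaternion [x, y, z, w].
In Python, from workcell import readout, capture, camera_model, ticket gives the robot as it stands.
- The arm moves only by the tool play_rows, never from a script. Its argument "plan" is a list of rows, each a list of 3 entries, a list of its own where there are three numbers: the shift along the tool's x, y, z in mm, then the turn, a rotation vector about the tool's x, y, z in rad, then the closure, from 0 (fully open) to 1 (shut). In form: [[[x, y, z], [ax, ay, az], jaw], ...]. A call has exactly 10 rows; each row shifts and turns the pose as measured when the row begins, along the tool's axes as they then stand; what a row does not reach is not made up. A row lasts 1/10 s, in which the tool goes at most 50 mm and 8.59 degrees, less where a joint would pass 70% of its speed; a pose out of reach is approached as far as the arm can. A call is refused whole if a number of a shift passes 50 or a number of a turn 0.15, either way. A call with a gripper value outside its range is refused whole. The fingers move at their own pace and stop on an object; "squeeze" is the grip in N (left out, the last holds). Time passes only in rows, so rows that do not move let the fingers close, or fill a call up. It gives the time, the measured TCP pose, the force and the opening at its end, in the units of the state.
- readout.get_state(): the state, without advancing time (a new reading comes with each control period).
- capture(name): name is "scene" or "side" or "wrist"; returns the picture (480x640x3 uint8, red, green, blue); there is no depth.
- camera_model(name): a dict with "intrinsics" (3x3 intrinsics, pixels), "eye" and "orientation" of the camera in the world; the wrist camera has in their place "mount" (4x4, takes a point from camera to tool coordinates, whose origin is the TCP and whose axes are the tool frame's). Camera axes: x right, y down, z forward; pixel columns grow to the right and rows downward; lengths in m; the calibration is good to about 2 mm. A picture is of the moment at which its call begins: read the wrist's pose just before it. camera_model takes no time and is no camera call.
- ticket.close_job(): hands the job in, once; it reports no verdict.
The state is a dict: "time": time; "joint_pos": joint angles; "qd": joint speeds; "effort": joint torques, N m; "position": TCP position; "tcp_rot": TCP orientation; "force": force on the tool from outside, world axes, zero at the start; "ft_torque": the same for the moment, N m; "width": finger opening in m.
Only numpy, scipy, OpenCV 4.12 (cv2) and the standard library are available. Lean on these libraries where they do the work, as an engineer would, in place of code of your own. Each camera call takes 0.05 s, during which the arm holds its last target. There are 200 camera calls.

TASK

Clamp the blade blank on the green bench fixture: press the red tab of the ratchet pawl fully down so that the pawl is free of the teeth, then push the yellow hold-down arm down by its black cross handle until its foot rests on the blank. Just press and push, pick nothing up: do not force the arm down against the pawl or raise it, leave the pawl free, and do not shift the blank or disturb the other things on the bench.

Things in the scene. Friction and masses are not known exactly. Their poses are not given: they have to be found in the camera images.
- fixture: green hold-down fixture, bolted down; base 130 x 360 x 14 mm, long along its y. Origin: centre of its underside; z up; at yaw 0 its x points away from the robot (yaw varies to 0.4 rad). The arm's hinge runs along x through (0, -60, 120) mm, the pawl's pivot along x through (0, -135, 190) mm, between two ears 194 mm high. Bolster 90 x 70 mm at y = +90, top 62 mm high
- handle (a point): centre of the black cross handle at the end of the yellow arm: a round bar 26 mm in diameter, 110 mm long along the fixture's x, 260 mm from the arm's hinge. It moves on an arc in the fixture's y-z plane.
- holddown (a joint): yellow arm's angle (rad): 0 = level, foot on the blank; positive = raised, pointing to fixture +y and up. Starts 0.50 to 0.80. Handle centre at fixture y = -60 + 260 cos(angle), z = 120 + 260 sin(angle) mm. Balanced, with friction: it stays where left; with the pawl free it goes down under 1 to 4 N at the handle. With the pawl in, the teeth stop it within about 0.13 rad
- tab (a point): centre of the top of the pawl's red press tab, 36 x 34 mm, 8 mm thick, level at first and about 216 mm above the table, at fixture y = -193 mm, open from above with nothing beneath it.
- pawl (a joint): pawl's angle (rad): 0 = nose in the teeth (start); 0.36 = fully pressed, at its stop; the teeth are clear above 0.2. Pressing the tab down increases it: about 21 mm of travel on an arc of radius 62 mm about the pawl's pivot, 4 to 5 N, up to 8 N when the arm leans on it. No spring: it stays where it is left
- blank: loose steel blade blank, 190 x 32 x 6 mm, long side along the fixture's x, lying on the bolster under the arm's foot; origin under its middle. To stay where it is.
- hammer: hammer lying on the bench, 290 mm long, head to its +x; origin on the underside, to be left alone
- tongs: black tongs lying flat, 310 mm long along its x, 16 mm high; to be left alone
- tin: closed aluminium tin, 62 mm in diameter and 60 mm high, origin under its centre, standing beside the fixture; to be left alone
- mug: blue mug, 80 mm in diameter, 90 mm high, origin under its centre; to be left alone
- wrench: steel wrench lying flat along its x; to be left alone
- oil: yellow oil bottle with a red cap, 56 mm in diameter, 130 mm high, origin under its centre; to be left alone
- offcut: steel offcut 60 x 35 x 25 mm, origin under its centre; to be left alone

How it is judged:
On the way, in this order (a step that is already met when the one before it is completed fails the run):
1. the pawl is pressed free while the arm is still up (value of joint pawl above 0.25 rad and value of joint holddown above 0.3 rad), for 0.1 s.
2. the arm is pushed down until its foot is on the blank (value of joint holddown below 0.02 rad), for 0.2 s.
At the end, for the whole second after the job is handed in: the arm is down within 0.02 rad of level (its foot within 3 mm of the blank) and at rest, the pawl is still pressed free (above 0.25 rad), the blank has moved less than 15 mm and the other things less than 30 mm (value of joint holddown below 0.02 rad and value of joint pawl above 0.25 rad and velocity of joint holddown below 0.02 rad/s and distance of blank from where it was at the start of the episode below 0.015 m and distance of each of hammer, tongs, tin, mug, wrench, oil, offcut from where it was at the start of the episode below 0.03 m); the robot touches nothing.
It fails at once if the arm is forced down while the pawl is in the teeth (value of joint holddown below 0.32 rad and value of joint pawl below 0.15 rad).
It fails at once if the arm is raised above its start (beyond 0.9 rad) (value of joint holddown above 0.9 rad).
It fails at once if the blank is shifted by more than 15 mm or lifted (distance of blank from where it was at the start of the episode above 0.015 m).
It fails at once if another thing on the bench is moved by more than 30 mm or lifted (distance of any of hammer, tongs, tin, mug, wrench, oil, offcut from where it was at the start of the episode above 0.03 m).
It also fails if it takes over 48 s, if anything falls off the work surface, if the arm or the gripper's body presses on something with over 40 N, if the wrist force passes 120 N, or if a joint passes its speed limit or range.

## Working session

There is one attempt and no reset: what is moved stays moved. The work goes in short steps, Python scripts to look and compute and a tool call to move; the robot and the scene stay as the last step left them, time stands still between calls to the robot, and variables do not carry over. Pictures are saved under pics/ and viewed, about 8 in all and at most 12, crops included, and the job is handed in when it is done.

Besides the shell and the picture viewer there is one more tool, called after "Request:" as name(argument=value, ...), one argument or row to a line, values as JSON. play_rows: Moves the arm, as the interface text tells. Its arguments: {"type":"object","properties":{"plan":{"type":"array"},"squeeze":{"type":"number"}},"required":["plan"]}

```bash
mkdir -p pics
cat > h.py <<'E'
import numpy as np,cv2
from workcell import readout,capture,camera_model,ticket
from scipy.spatial.transform import Rotation as R
E
python3 - <<'E'
from h import *
s=readout.get_state();print(s)
for n in("scene","side"):
    im=capture(n);cv2.imwrite(f"pics/{n}0.png",im[:,:,::-1]);print(camera_model(n))
print(camera_model("wrist"))
E
```

```text
{'time': 0.0, 'joint_pos': array([-0.06287888,  0.38427444,  0.01637097,  1.37119472, -0.0063388 ,
        1.38819587, -0.0464746 ]), 'qd': array([-0.00112761,  0.00106593,  0.00175439,  0.00047699,  0.00146807,
        0.00031197,  0.00079714]), 'effort': array([-4.50568632e-04, -6.27588844e+01,  8.43669288e-01, -3.71825659e+01,
        1.65239023e-02,  1.39937960e-02, -1.08329079e-04]), 'position': array([6.24479415e-01, 3.70860625e-05, 2.30237854e-01]), 'tcp_rot': array([ 0.49947774,  0.50052171, -0.50049001,  0.49950951]), 'force': array([-0.67006988, -0.27915598,  0.06552018]), 'ft_torque': array([0.05459791, 0.02622446, 0.00067052]), 'width': 0.08528606209455855}
{'intrinsics': array([[602.85977305,   0.        , 319.70626651],
       [  0.        , 602.85977305, 235.44261658],
       [  0.        ,   0.        ,   1.        ]]), 'eye': array([ 1.28387331, -0.90633197,  1.26097358]), 'orientation': array([ 0.86242386,  0.32607221, -0.14549459, -0.35879426])}
{'intrinsics': array([[523.53977177,   0.        , 323.69722003],
       [  0.        , 523.53977177, 226.5234164 ],
       [  0.        ,   0.        ,   1.        ]]), 'eye': array([-0.20033321,  0.82470514,  0.88144188]), 'orientation': array([-0.29343044,  0.82732053, -0.44928579,  0.16607708])}
{'intrinsics': array([[353.2651508,   0.       , 315.7796258],
       [  0.       , 353.2651508, 242.2561202],
       [  0.       ,   0.       ,   1.       ]]), 'mount': array([[-3.35711490e-04, -2.81967602e-01,  9.59423868e-01,
        -1.42189360e-01],
       [ 9.99999198e-01, -1.26613988e-03, -2.21999947e-05,
         6.43497899e-04],
       [ 1.22102450e-03,  9.59423091e-01,  2.81967801e-01,
        -7.23166568e-02],
       [ 0.00000000e+00,  0.00000000e+00,  0.00000000e+00,
         1.00000000e+00]])}
```

View pics/scene0.png

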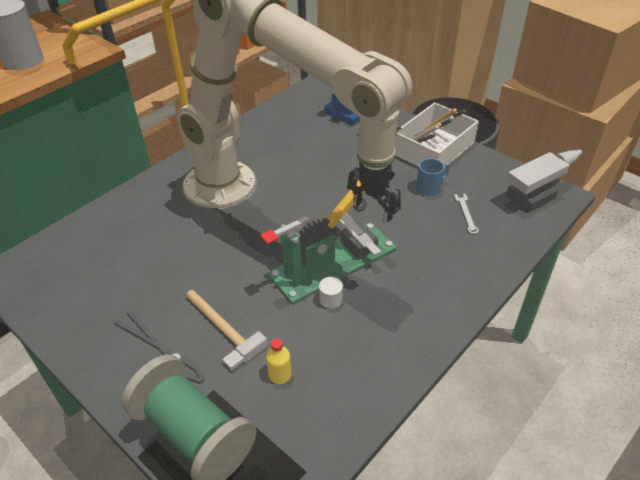

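View pics/side0.png

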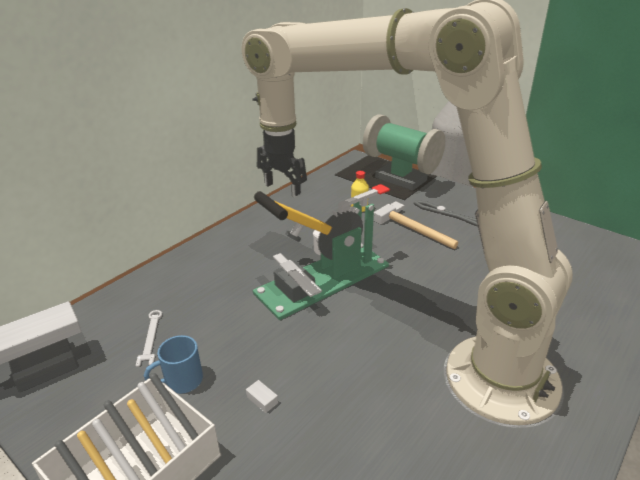

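The scene view shows the red tab near (269,236) and the fixture base corners near (270,275), (293,299), (396,247) and (376,226). The side view shows the tab at (381,189) and the handle from about (258,197) to (285,215). I'll enlarge both.

Run:
```python
from h import *
a=cv2.imread("pics/scene0.png")[180:310,250:410];b=cv2.imread("pics/side0.png")[165:325,240:400]
a=cv2.resize(a,None,fx=5,fy=5,interpolation=2)[:600];b=cv2.resize(b,None,fx=3.75,fy=3.75,interpolation=2)
cv2.imwrite("pics/a.png",cv2.resize(a,(640,480) if 0 else (738,600)) );cv2.imwrite("pics/b.png",b)
for n in("scene","side"):
    im=cv2.imread(f"pics/{n}0.png");h=cv2.cvtColor(im,cv2.COLOR_BGR2HSV)
    m=((h[...,0]<6)|(h[...,0]>174))&(h[...,1]>180)&(h[...,2]>100)
    k,l,st,c=cv2.connectedComponentsWithStats(m.astype(np.uint8))
    print(n,[(st[i].tolist(),c[i].round(1).tolist()) for i in range(1,k) if st[i,4]>15])
```

```text
scene []
side []
```

View pics/a.png

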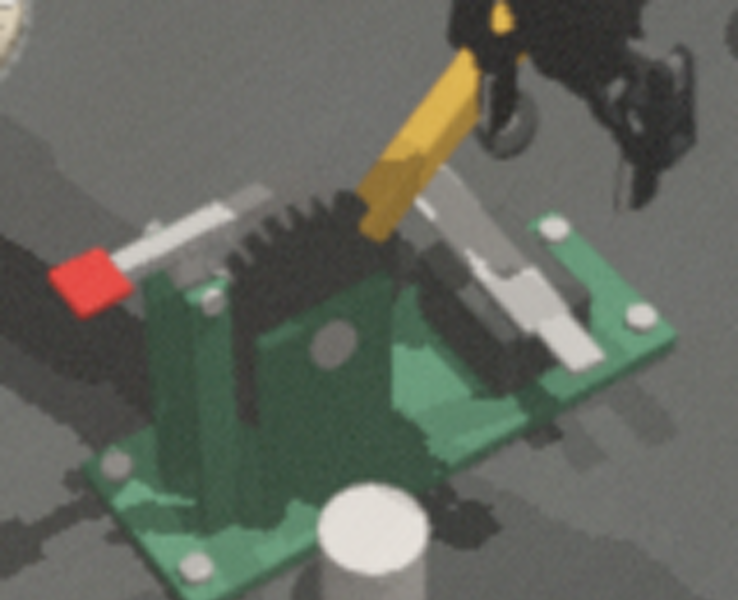

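View pics/b.png

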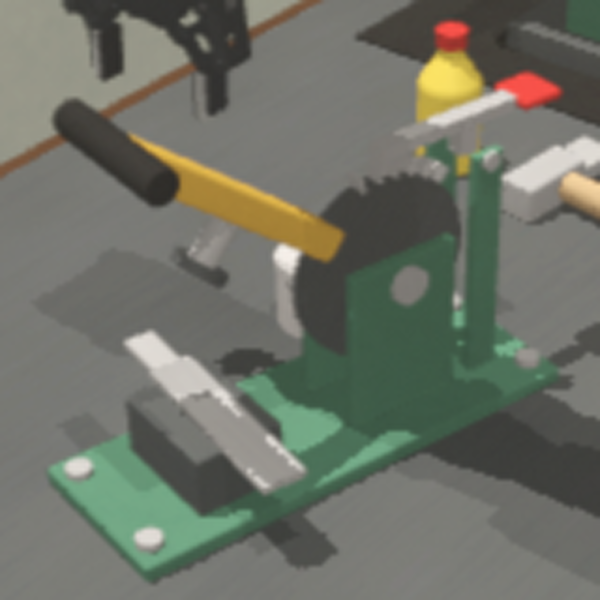

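Enlarged, the tab top centre is at about crop (92,281) in scene and (529,89) in side. The handle axis runs from about (72,115) to (161,184) in side, with its middle near (117,150), and the base corners are clear.

```bash
cat >> h.py <<'E'
A=lambda u,v:("scene",250+u/4.6125,180+v/4.6125)
B=lambda u,v:("side",240+u/3.75,165+v/3.75)
def ray(n,u,v):
    c=camera_model(n);d=R.from_quat(c["orientation"]).apply(np.linalg.inv(c["intrinsics"])@[u,v,1]);return np.array(c["eye"]),d/np.linalg.norm(d)
def plane(p,z):
    e,d=ray(*p);return e+d*(z-e[2])/d[2]
def tri(p,q):
    rs=[ray(*p),ray(*q)];M=[np.eye(3)-np.outer(d,d) for e,d in rs]
    x=np.linalg.solve(sum(M),sum(m@e for m,(e,d) in zip(M,rs)));return x,[np.linalg.norm(m@(x-e)) for m,(e,d) in zip(M,rs)]
E
python3 - <<'E'
from h import *
print("tab",tri(A(92,281),B(529,89)), plane(A(92,281),.216),plane(B(529,89),.216))
L,N,Rr,F=[plane(A(*p),.014) for p in((85,465),(192,603),(677,338),(535,213))]
print("scene corners",L,N,Rr,F,"len",np.linalg.norm(Rr-N),"wid",np.linalg.norm(L-N),np.linalg.norm(F-Rr))
P,Q,S=[plane(B(*p),.014) for p in((50,471),(150,569),(557,372))]
print("side corners",P,Q,S,np.linalg.norm(P-Q),np.linalg.norm(Q-S))
for a,b in((Rr,N),(Q,S),(F,L)):
    d=a-b;print("yaw",np.arctan2(-d[0],d[1]))
# bolt check: pair
tab=(plane(A(92,281),.216)+plane(B(529,89),.216))/2
c0=np.mean([L,N,Rr,F],0);c1=(P+S)/2
print("centres",c0,c1)
d=(Rr-N)+(Q-S)+(F-L);yaw=np.arctan2(-d[0],d[1])
ex=np.array([np.cos(yaw),np.sin(yaw),0]);ey=np.array([-np.sin(yaw),np.cos(yaw),0])
print("from tab",yaw,tab+ey*.193)
c=(c0+c1)/2;c[2]=0
print("tab in fix",(tab-c)@ex,(tab-c)@ey)
e,dr=ray(*B(117,150))
# intersect with plane x_fix=0
t=((c-e)@ex)/(dr@ex);h=e+dr*t;y=(h-c)@ey
print("handle",h,"fix y,z",y,h[2],"ang",np.arctan2(h[2]-.12,y+.06),"r",np.hypot(h[2]-.12,y+.06))
E
```

```text
tab (array([ 0.47056327, -0.21521777,  0.20783894]), [np.float64(0.0039284563618663445), np.float64(0.0039284563618662794)]) [ 0.48041953 -0.21866483  0.216     ] [ 0.46017602 -0.20612141  0.216     ]
scene corners [ 0.43234687 -0.19808059  0.014     ] [ 0.55258299 -0.23149089  0.014     ] [0.6355548  0.11669525 0.014     ] [0.498734 0.147035 0.014   ] len 0.35793562204913437 wid 0.12479172140334599 0.14014432795296122
side corners [0.61122997 0.13791327 0.014     ] [0.48975081 0.16642576 0.014     ] [ 0.40180041 -0.17366957  0.014     ] 0.12478039726045925 0.35128351893559084
yaw -0.23393437602755296
yaw -0.25306107204894585
yaw -0.190040676811496
centres [ 0.52980466 -0.04146031  0.014     ] [ 0.50651519 -0.01787815  0.014     ]
from tab -0.22572648494600794 [ 0.51349397 -0.02428919  0.216     ]
tab in fix -0.005751723011336687 -0.18880075280790715
handle [0.55022199 0.10994954 0.27906347] fix y,z 0.14325284305499575 0.27906346807364657 ang 0.6640340362934399 r 0.2580947598955754
```

The 20 mm mismatch between the views comes from my crop scaling: the vertical factor of crop A is 5, not 4.61. I'll fix that.

```bash
sed -i 's#180+v/4.6125#180+v/5#' h.py
python3 - <<'E'
from h import *
print("tab",tri(A(92,281),B(529,89)), plane(A(92,281),.216),plane(B(529,89),.216))
L,Rr,F=[plane(A(*p),.014) for p in((85,465),(677,338),(535,213))]
P,Q,S=[plane(B(*p),.014) for p in((50,471),(150,569),(557,372))]
print("scene",L,Rr,F,np.linalg.norm(F-Rr),np.linalg.norm(F-L),"diag",np.linalg.norm(L-Rr))
print("side corners",P,Q,S,np.linalg.norm(P-Q),np.linalg.norm(Q-S))
tab=(plane(A(92,281),.216)+plane(B(529,89),.216))/2
c0=(L+Rr)/2;c1=(P+S)/2
print("centres",c0,c1)
d=(Q-S)+(F-L);yaw=np.arctan2(-d[0],d[1])
for d in(Q-S,F-L):print("yaw",np.arctan2(-d[0],d[1]))
ex=np.array([np.cos(yaw),np.sin(yaw),0]);ey=np.array([-np.sin(yaw),np.cos(yaw),0])
print("from tab",yaw,tab+ey*.193)
c=(c0+c1)/2;c[2]=0
print("tab in fix",(tab-c)@ex,(tab-c)@ey)
e,dr=ray(*B(117,150))
t=((c-e)@ex)/(dr@ex);h=e+dr*t;y=(h-c)@ey
print("handle",h,"fix y,z",y,h[2],"ang",np.arctan2(h[2]-.12,y+.06),"r",np.hypot(h[2]-.12,y+.06))
s=readout.get_state();print(R.from_quat(s["tcp_rot"]).as_matrix().round(3))
E
```

```text
tab (array([ 0.46415128, -0.20691712,  0.21374179]), [np.float64(0.0029871608806328023), np.float64(0.002987160880632864)]) [ 0.46864351 -0.20697325  0.216     ] [ 0.46017602 -0.20612141  0.216     ]
scene [ 0.41178948 -0.17774371  0.014     ] [0.62196664 0.13497629 0.014     ] [0.4889462  0.15925401 0.014     ] 0.13521776827661822 0.34571755489974276 diag 0.3767867293165503
side corners [0.61122997 0.13791327 0.014     ] [0.48975081 0.16642576 0.014     ] [ 0.40180041 -0.17366957  0.014     ] 0.12478039726045925 0.35128351893559084
centres [ 0.51687806 -0.02138371  0.014     ] [ 0.50651519 -0.01787815  0.014     ]
yaw -0.25306107204894585
yaw -0.22507401477540598
from tab -0.23917929727321013 [ 0.5101325  -0.01904151  0.216     ]
tab in fix -0.0016592334807242243 -0.1927979088025583
handle [0.54459996 0.11530341 0.28357558] fix y,z 0.13888810614794064 0.2835755761484352 ang 0.6882810112512249 r 0.2575139760855846
[[-0.002  1.     0.   ]
 [-0.     0.    -1.   ]
 [-1.    -0.002  0.   ]]
```

Both views agree to about 4 mm and the checks pass: base 130 x 360, handle radius 257 mm, tab at fixture y = -193.
- **Tab:** about (0.464, -0.207, 0.216).
- **Fixture:** about (0.511, -0.020), yaw -0.24.
- **Arm angle:** about 0.69.

I'll raise the tool, shut the jaws and go over the tab.

Request:
play_rows(
  plan=[
    [[-30,0,0],[0,0,0],1],
    [[-30,0,0],[0,0,0],1],
    [[-20,-10,15],[0,0,0],1],
    [[0,-25,32],[0,0,0],1],
    [[0,-25,32],[0,0,0],1],
    [[0,-25,32],[0,0,0],1],
    [[0,-25,32],[0,0,0],1],
    [[0,-25,32],[0,0,0],1],
    [[0,-20,25],[0,0,0],1],
    [[0,0,0],[0,0,0],1],
  ],
  squeeze=40,
)

```text
time: 1.1
position: [0.4617, -0.2059, 0.3082]
tcp_rot: [0.496, 0.505, -0.502, 0.497]
force: [0.8, -0.5, -0.8]
width: -0.0001
```

Request:
play_rows(
  plan=[
    [[15,0,2],[0,0,0],1],
    [[15,0,2],[0,0,0],1],
    [[12,0,1],[0,0,0],1],
    [[10,0,0],[0,0,0],1],
    [[10,0,0],[0,0,0],1],
    [[8,0,0],[0,0,0],1],
    [[0,0,0],[0,0,0],1],
    [[0,0,0],[0,0,0],1],
    [[0,0,0],[0,0,0],1],
    [[0,0,0],[0,0,0],1],
  ],
)

```text
time: 2.1
position: [0.4613, -0.2097, 0.2347]
tcp_rot: [0.496, 0.505, -0.502, 0.497]
force: [-0.3, 0.7, 0.4]
width: -0.0001
```

Run:
```python
from h import *
print(readout.get_state()["position"])
a=capture("scene")[180:300,220:340,::-1];b=capture("side")[120:240,320:440,::-1]
cv2.imwrite("pics/c.png",cv2.resize(np.hstack([a,b]),None,fx=3.3,fy=3.3,interpolation=2))
```

```text
[ 0.46130802 -0.20969371  0.23466556]
```

View pics/c.png

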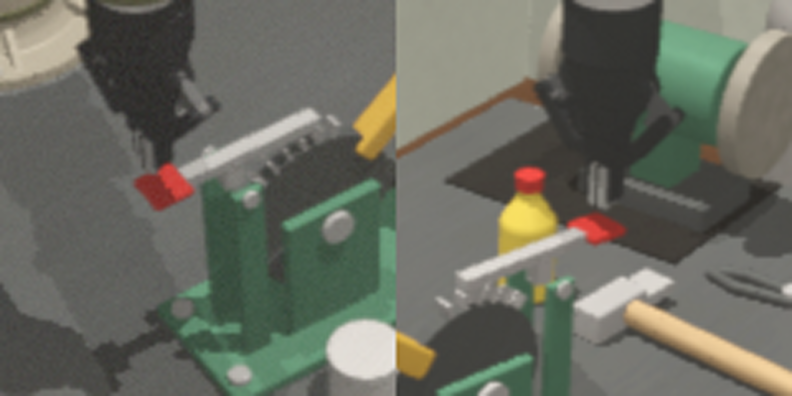

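The shut fingertips sit centred just above the red tab in both views, at left (160,165) and right (600,205). Next I press.

Request:
play_rows(
  plan=[
    [[8,0,0],[0,0,0],1],
    [[6,0,0],[0,0,0],1],
    [[5,0,0],[0,0,0],1],
    [[4,0,0],[0,0,0],1],
    [[4,0,0],[0,0,0],1],
    [[4,0,0.5],[0,0,0],1],
    [[4,0,1],[0,0,0],1],
    [[4,0,1],[0,0,0],1],
    [[3,0,1],[0,0,0],1],
    [[3,0,1],[0,0,0],1],
  ],
)

```text
time: 3.2
position: [0.4615, -0.2165, 0.1936]
tcp_rot: [0.498, 0.502, -0.501, 0.499]
force: [-15.4, 9.6, 38.9]
width: 0.0003
```

38.9 N at z = 0.194, which is about where the stop was predicted. I'll lift off, cross over toward the handle and check.

Request:
play_rows(
  plan=[
    [[-15,0,0],[0,0,0],1],
    [[-40,0,0],[0,0,0],1],
    [[-45,0,0],[0,0,0],1],
    [[-45,5,-20],[0,0,0],1],
    [[-5,14,-50],[0,0,0],1],
    [[0,14,-50],[0,0,0],1],
    [[0,14,-50],[0,0,0],1],
    [[0,14,-50],[0,0,0],1],
    [[0,14,-50],[0,0,0],1],
    [[0,12,-45],[0,0,0],1],
  ],
)

```text
time: 4.2
position: [0.5498, 0.0907, 0.3449]
tcp_rot: [-0.503, -0.497, 0.506, -0.494]
force: [0.5, -0.9, 0.8]
width: -0.0
```

Run:
```python
from h import *
s=readout.get_state();print(s["position"],s["force"])
a=capture("scene")[160:280,240:360,::-1];b=capture("side")[130:250,250:400,::-1]
cv2.imwrite("pics/d.png",cv2.resize(np.hstack([a,b]),None,fx=2.96,fy=2.96,interpolation=2))
```

```text
[0.54980637 0.09065236 0.34493531] [ 0.54725093 -0.8819134   0.76914399]
```

View pics/d.png

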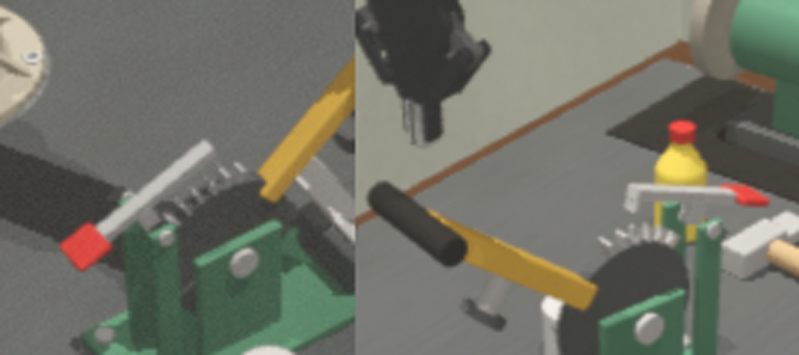

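The pawl has turned clearly: the tab is lower and tilted at left (85,247) and right (745,194), and the nose is clear of the teeth. The handle has not moved. I'll triangulate the tab for a number and compute the arc steps.

Run:
```python
from h import *
t,r=tri(("scene",268.7,243.4),("side",381.8,195.5));ey=np.array([.238,.971,0]);c=np.array([.511,-.0195,0])
y=(t-c)@ey;print(t,r,y,"pawl",np.arctan2(.026,.058)-np.arctan2(t[2]-.19,-.135-y))
p=readout.get_state()["position"]
for th in np.linspace(.69,0,7):
    h=c+ey*(-.06+.26*np.cos(th)+.003)+[0,0,.133+.26*np.sin(th)];print(th.round(2),h.round(4),((h-p)*1000).round(1));p=h
```

```text
[ 0.46322653 -0.21194444  0.19144406] [np.float64(0.0024137706919179647), np.float64(0.002413770691917924)] -0.19823363218496526 pawl 0.3985862550431186
0.69 [0.5452 0.1199 0.2985] [ -4.   22.6 -45. ]
0.57 [0.5494 0.137  0.2744] [  4.2  17.2 -24.1]
0.46 [0.5529 0.1514 0.2484] [  3.5  14.4 -26. ]
0.34 [0.5557 0.1627 0.2209] [  2.8  11.4 -27.5]
0.23 [0.5577 0.171  0.1923] [  2.    8.2 -28.7]
0.12 [0.5589 0.1759 0.1628] [  1.2   5.  -29.4]
0.0 [0.5593 0.1776 0.133 ] [  0.4   1.7 -29.8]
```

Pawl is about 0.36-0.40, so it is at its stop. Now I come down onto the handle and follow the arc.

Request:
play_rows(
  plan=[
    [[5,-2,-12],[0,0,0],1],
    [[15,-2,-11],[0,0,0],1],
    [[15,0,0],[0,0,0],1],
    [[8,0,0],[0,0,0],1],
    [[8,1,-6],[0,0,0],1],
    [[8,1,-6],[0,0,0],1],
    [[8,1,-6],[0,0,0],1],
    [[9,1,-5],[0,0,0],1],
    [[9,1,-5],[0,0,0],1],
    [[9,1,-4],[0,0,0],1],
  ],
)

```text
time: 5.3
position: [0.5527, 0.1586, 0.244]
tcp_rot: [0.502, 0.501, -0.501, 0.496]
force: [0.5, 2.7, 2.2]
width: -0.0
```

Request:
play_rows(
  plan=[
    [[10,1,-3],[0,0,0],1],
    [[10,1,-3],[0,0,0],1],
    [[10,1,-3],[0,0,0],1],
    [[10,1,-2],[0,0,0],1],
    [[10,1,-2],[0,0,0],1],
    [[10,0,-2],[0,0,0],1],
    [[10,0,-1],[0,0,0],1],
    [[10,0,-1],[0,0,0],1],
    [[10,0,0],[0,0,0],1],
    [[8,0,0],[0,0,0],1],
  ],
)

```text
time: 6.3
position: [0.5566, 0.1785, 0.1361]
tcp_rot: [0.501, 0.502, -0.501, 0.496]
force: [0.2, 0.8, 1.5]
width: 0.0002
```

Request:
play_rows(
  plan=[
    [[3,0,0],[0,0,0],1],
    [[3,0,0],[0,0,0],1],
    [[2,0,0],[0,0,0],1],
    [[2,0,0],[0,0,0],1],
    [[2,0,0],[0,0,0],1],
    [[2,0,0],[0,0,0],1],
    [[2,0,0],[0,0,0],1],
    [[2,0,0],[0,0,0],1],
    [[2,0,0],[0,0,0],1],
    [[2,0,0],[0,0,0],1],
  ],
)

```text
time: 7.3
position: [0.5564, 0.1783, 0.1328]
tcp_rot: [0.504, 0.5, -0.499, 0.497]
force: [-6.7, -2.0, 16.1]
width: 0.0002
```

The tool has stopped at z = 0.1328 with 16 N, and the expected handle top at level is 0.133. I'll lift off and inspect.

Request:
play_rows(
  plan=[
    [[-10,0,0],[0,0,0],1],
    [[-30,0,0],[0,0,0],1],
    [[-40,0,0],[0,0,0],1],
    [[-40,0,0],[0,0,0],1],
    [[-40,0,0],[0,0,0],1],
    [[-30,0,0],[0,0,0],1],
    [[0,0,0],[0,0,0],1],
    [[0,0,0],[0,0,0],1],
    [[0,0,0],[0,0,0],1],
    [[0,0,0],[0,0,0],1],
  ],
)

```text
time: 8.3
position: [0.5541, 0.1723, 0.3287]
tcp_rot: [-0.502, -0.499, 0.503, -0.496]
force: [-0.7, 0.4, 0.5]
width: 0.0006
```

Run:
```python
from h import *
s=readout.get_state();print(s["position"],s["force"])
S=capture("scene")[:,:,::-1];T=capture("side")[:,:,::-1]
cv2.imwrite("pics/e.png",cv2.resize(np.hstack([S[180:310,250:410],T[165:295,240:400]]),None,fx=2.5,fy=2.5,interpolation=2))
for n,i in(("scene",S),("side",T)):
    d=cv2.absdiff(np.ascontiguousarray(i),cv2.imread(f"pics/{n}0.png")).max(2)>50
    k,l,st,c=cv2.connectedComponentsWithStats(cv2.morphologyEx(d.astype(np.uint8),cv2.MORPH_OPEN,np.ones((3,3))))
    print(n,[st[j].tolist() for j in range(1,k) if st[j,4]>25])
```

```text
[0.55411251 0.17225144 0.3286765 ] [-0.69290426  0.38091778  0.51292972]
scene [[237, 0, 27, 27, 417], [298, 0, 7, 6, 33], [348, 0, 14, 4, 52], [415, 0, 13, 13, 109], [247, 4, 162, 78, 3745], [396, 16, 6, 5, 28], [418, 28, 5, 7, 26], [367, 65, 48, 78, 1959], [342, 75, 20, 13, 122], [188, 77, 3, 9, 27], [352, 85, 26, 32, 318], [336, 92, 22, 21, 156], [387, 150, 7, 7, 35], [326, 162, 68, 65, 1321], [213, 190, 28, 14, 225], [333, 200, 60, 37, 717], [296, 209, 15, 11, 68], [398, 211, 8, 6, 43], [261, 229, 20, 11, 132], [259, 240, 22, 13, 175], [328, 266, 17, 12, 118]]
side [[252, 0, 163, 52, 2828], [413, 0, 59, 12, 457], [511, 0, 11, 4, 29], [199, 4, 38, 44, 1284], [478, 4, 18, 10, 83], [451, 9, 20, 5, 70], [479, 12, 50, 59, 1742], [438, 18, 37, 62, 1109], [267, 23, 117, 25, 1968], [249, 45, 10, 7, 59], [256, 50, 14, 23, 263], [389, 58, 45, 16, 292], [526, 61, 22, 115, 1279], [212, 75, 9, 15, 88], [221, 109, 110, 125, 3178], [458, 108, 11, 23, 179], [270, 122, 26, 10, 151], [262, 125, 7, 5, 30], [260, 131, 47, 63, 1583], [519, 183, 17, 7, 58], [542, 182, 10, 27, 158], [370, 184, 19, 15, 185], [350, 192, 11, 6, 51], [240, 239, 92, 40, 1471], [556, 251, 9, 9, 56], [566, 262, 5, 9, 31], [489, 266, 22, 10, 89], [494, 273, 18, 6, 72], [298, 277, 11, 7, 61], [314, 277, 15, 9, 72], [356, 276, 71, 24, 676], [261, 278, 9, 10, 66], [488, 282, 27, 22, 156], [537, 282, 12, 10, 50], [530, 288, 19, 32, 177], [260, 294, 29, 17, 197], [329, 301, 90, 34, 726], [293, 303, 8, 4, 29], [443, 311, 12, 6, 45], [455, 337, 20, 14, 185]]
```

View pics/e.png

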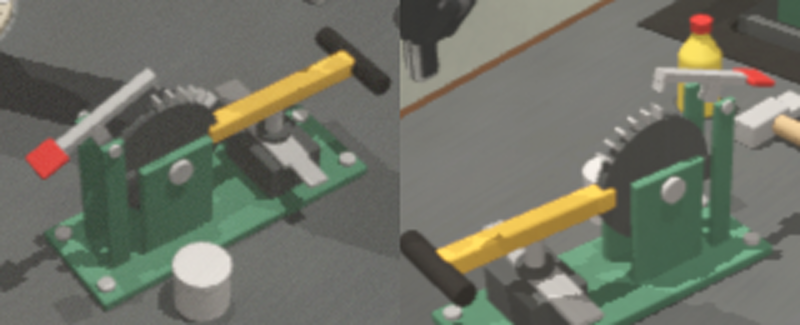

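The arm is level with its foot on the blank, at left (275,130) and right (540,265). The pawl is still pressed with its nose clear. The tin and blank are where they were, and the gripper is well clear. Handing in.

Run:
```python
from h import *
print(tri(("scene",390.8,205.2),("side",255.2,271.8)))
ticket.close_job()
```

```text
(array([0.56226869, 0.17039941, 0.11856511]), [np.float64(0.0023590638284949434), np.float64(0.0023590638284949144)])
the job is handed in; nothing more can be done
```

I pressed the red tab down to its stop, then pushed the yellow arm down by its handle until the foot rested on the blank. I then lifted the gripper well clear and handed the job in after about 8.5 s of robot time; no verdict is reported.

**Last checks:**
- **Pawl:** about 0.36–0.40 rad when measured right after the press. In the final picture it is still pressed, with its nose clear of the teeth.
- **Arm:** the push ended in a hard stop at 16 N with the fingertips at z = 0.1328 m, where a level arm puts the handle top at 0.133 m. After lift-off, the handle centre measured z = 0.1186 m against 0.120 m for level, about 0.005 rad.
- **Blank and other things:** by eye in the final crops, the blank and tin have not moved. I did not measure each object on the bench. The before/after picture difference was too cluttered by the robot and its shadows to prove anything by itself.

**Disagreements:**
- **Crop scaling:** my first measurement was 20 mm out between the two views because of a scaling error in an enlarged crop, fixed before any move. After that the views agreed to about 3 mm.
- **Tab press force:** the force at the tab's stop reached about 39 N vertically (43 N in total), well above the 4–8 N needed to move it. The shut fingertips made that contact; the stated limits are 40 N for the arm or gripper body and 120 N at the wrist.

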